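# Pin the terrarium light stand, unlatch its boom and hold it raised

### The arm

A 7-joint arm with a two-finger parallel gripper is mounted at the origin on the work surface. World frame = base frame: x ahead of the robot, y to its left, z up, the work surface at z = 0. Lengths are in m, angles in rad, forces in N, time in s.
With the tool pointing down it reaches from about 0.35 to 0.9 m from the base axis. Payload 19.9 kg.
Tool frame: the origin (TCP) lies between the finger pads; the fingertips stand robot.finger_overhang ahead of it and the grasp point (between the pads) lies 5 mm behind it (robot.finger_overhang is the distance from the TCP to the fingertips, in m); z points along the fingers, y is the line along which they close (so a half turn about z gives the same grasp; the last joint's range is limited). The gripper opens to 94 mm and grips with 3 to 60 N. Pads are 16 mm wide; open, the fingers measure 119 mm over their backs; the gripper's body (75 mm by 177 mm) begins 78 mm behind the grasp point.
Start: joints at [1.181, 0.417, -0.01, 1.614, 0.005, 1.111, -0.053], TCP at [0.213, -0.588, 0.219] pointing down, gripper open.
Joint ranges: [-2.81, 2.81], [-0.39, 2.02], [-1.27, 1.25], [0.06, 2.57], [-1.19, 4.33], [0.19, 2], [-2.82, 2.82]. Speed limits (rad/s): [1.89, 1.89, 2.39, 2.39, 3.01, 3.01, 3.01].

### API

Orientations are given as [roll, pitch, yaw] about the fixed x, y, z axes, in that order (R = Rz(yaw) Ry(pitch) Rx(roll)).
In Python, from plant import robot gives the robot as it stands.
- The arm moves only by the shell command python3 -m crank 'ROWS'. ROWS is a JSON object of lists of equal length, an entry for each row: "offset": the shift along the tool's x, y, z in mm, a list of three; "twist": the turn about the tool's z in rad; "claw": the gripper command: -1 is shut, 1 is fully open, values between are in proportion. A call has 1 to 5 rows; each row is the pose to reach, as a shift and turn from the pose commanded when the call began, along the tool's axes at that moment; what a row does not reach only later rows make up. A row lasts 1/8 s, in which the tool goes at most 62.5 mm and 10.7 degrees, less where a joint would pass 70% of its speed; a pose out of reach is approached as far as the arm can. A call with a gripper value outside its range is refused whole. The fingers move at their own pace and stop on an object; the grip force is fixed at half the most. Time passes only in rows, so rows that repeat a pose let the fingers close. It gives the time, the measured TCP pose, the force, the opening and the grip force at its end, in the units of the state.
- robot.sense(): the state, without advancing time (a new reading comes with each control period).
- robot.capture(name): name is "side" or "top"; returns the picture (384x512x3 uint8, red, green, blue); there is no depth.
- robot.calibration(name): a dict with "fovy" (degrees; the focal length in pixels is half the picture's height over the tangent of half this angle, whatever the lens; pixels are square), "cx", "cy" (the principal point, pixels), "R" (3x3) and "t" (3): a world point X has camera coordinates R X + t. Camera axes: x right, y down, z forward; pixel columns grow to the right and rows downward; lengths in m; the calibration is good to about 2 mm. A picture is of the moment at which its call begins. calibration takes no time and is no camera call.
- robot.sign_off(): hands the job in; it is judged then, once.
The state is a dict: "time_s": time; "q": joint angles; "joint_velocities": joint speeds; "joint_torque": joint torques, N m; "tcp_pos": TCP position; "ee_rot": TCP orientation; "force": force on the tool from outside, world axes, zero at the start; "moment": the same for the moment, N m; "width": opening from 0.0 (shut) to 1.0 (fully open); "finger_force": force on a finger pad.
Only numpy, scipy, OpenCV 4.12 (cv2) and the standard library are available. Lean on these libraries where they do the work, as an engineer would, in place of code of your own. Each camera call takes 0.05 s, during which the arm holds its last target. There are 200 camera calls.

### The job

Secure the grow-light stand by taking the loose steel pin out of its wooden block and pushing it fully home, down to its collar, through the hole in the stand's bench bracket, and let go of it. Then pull the spring latch on the free end of the light boom sideways, lift the boom off its ball until that end is a good 8 cm higher than it was, and finish still holding it up there in the gripper so that someone can tend the plants. Leave the meter, the beaker and the bottle where they stand.

Things in the scene. Friction and masses are not known exactly. Their poses are not given: they have to be found in the camera images.
- stand: Fixed grow-light stand: dark steel base plate 360 x 200 x 10 mm, shallow glass terrarium (166 x 166 mm, rim at height 78), slim ball post at the near end, pivot post at the far end. Origin: centre of the base plate's underside, on the table; x from ball post to pivot post, y to the side where the latch rod sticks out. The bench bracket with the pin hole is on its -y side.
- lug_hole (a point): Centre of the mouth of the pin hole, on the upper face (60 mm above the table) of the bracket's top plate (64 x 64 mm), at x -130, y -150 mm in the stand's frame. The round 14 mm hole runs straight down through three plates (bracket, the stand's aluminium lug, bracket) to 26 mm above the table; free space beneath. Axes as the stand.
- pin_centre (a point): Half-way point of the loose steel pin (103 mm, about 90 g), z up to its head. Shank 10 mm wide, 55 long, tapered tip 51.5 below this point; collar 24 wide, 4 thick, underside 3.5 above it; round grip 18 wide from 7.5 to 51.5 above it. Starts upright in the block, collar resting on it. Fully home, the collar lies on the bracket's top plate and this point is 3.5 mm below lug_hole.
- pin_block: The fixed wooden block, 64 x 64 x 60 mm high, with a vertical 14 mm hole right through its middle in which the pin is kept. Origin at the centre of its underside.
- boom: Aluminium light boom (30 x 24 mm bar, 0.55 kg; white lamp panel 140 x 100 mm under it, underside 116 mm above the table), level at height 140 mm. Origin on the pivot axis; axes as the stand when level; the free end with the coupler is 260 mm away along its -x. It swings up to 0.9 rad about its level y axis and falls back when let go.
- pivot (a point): The point on the boom's level hinge axis, at the pivot post, 140 mm above the table. Axes as the stand. In the stand's frame at x 130, y 0 mm.
- coupler (a point): The centre of the coupler, the open-bottomed aluminium housing 52 x 52 mm on the free end of the boom (top face 31 mm above this point, walls down to 14 mm below), which covers the ball. At rest it lies at the centre of the 36 mm ball, 137 mm above the table; it rises with the boom.
- latch_rod (a point): Grip point of the spring latch: middle of a level round steel rod 12 mm thick along y of the stand, 52 mm of it free between the latch plate (coupler side) and an end disc 30 mm wide (outer side). At rest 60 mm from the coupler's centre in +y, 140 mm above the table. Clear for 55 mm below and to both sides. The boom can be lifted by it.
- latch (a joint): How far the latch is pulled out sideways along +y of the stand (m), 0 (closed) to 0.018. The spring pushes it shut with 6 N at 0, rising 0.3 N per mm. From about 0.008 the tooth is clear of the ball's underside and the boom can be lifted; less than that it is locked down.
- meter: Bystander: a yellow hand meter lying on the table, 64 x 100 x 26 mm, loose. Origin at the centre of its underside.
- beaker: Bystander: an open glass beaker, 68 mm wide, 85 mm high, loose. Origin at the centre of its underside.
- plant_food: Bystander: a white bottle of plant food, 48 mm wide, 110 mm high, loose. Origin at the centre of its underside.
Things that resemble listed ones, but are neither listed nor needed, are in the scene too. Of the things shaped like the part that bears pin_centre, the bare steel one is meant.

How it is judged:
On the way, in this order (a step that is already met when the one before it is completed fails the run):
1. the pin is fully home in the bracket's hole and let go (horizontal distance between pin_centre and lug_hole below 0.006 m and z of pin_centre in the frame of lug_hole below 0.001 m and angle between pin_centre's own z axis and vertical below 0.15 rad and contact force between the fingers and pin below 0.1 N), for 0.2 s.
2. the latch is pulled sideways clear of the ball while the boom is still down (value of joint latch above 0.0075 m and height (world z) of coupler below 0.145 m), for 0.05 s.
3. the boom's free end is lifted more than 70 mm and held in the fingers (height (world z) of coupler above 0.207 m and contact force between the fingers and boom above 0.5 N), for 0.2 s.
At the end, for the whole second after the job is handed in: The pin stands home in the bracket (within 6 mm of the hole's axis, upright, its collar within 4.5 mm of the plate) and the coupler is more than 70 mm above its rest height, at rest and still held by the fingers (all of step 3 and angular speed of boom below 0.1 rad/s and horizontal distance between pin_centre and lug_hole below 0.006 m and z of pin_centre in the frame of lug_hole below 0.001 m and angle between pin_centre's own z axis and vertical below 0.15 rad); the arm keeps its last pose, push and grip.
It fails at once if a bystander was pushed more than 20 mm (distance of any of meter, beaker, plant_food from where it was at the start of the episode above 0.02 m).
It fails at once if a bystander was tipped over (angle between any of meter, beaker, plant_food's own z axis and vertical above 0.5 rad).
It also fails if it takes over 64 s, if anything falls off the work surface, if the arm or the gripper's body presses on something with over 40 N, if the wrist force passes 120 N, or if a joint passes its speed limit or range.

## Working session

There is one attempt and no reset: what is moved stays moved. The work goes in short steps, Python scripts to look and compute and a shell command to move; the robot and the scene stay as the last step left them, time stands still between calls to the robot, and variables do not carry over. Pictures are saved under pics/ and viewed, at most 10 in all, crops included, and the job is handed in when it is done.

```bash
mkdir -p pics; ls; python3 - <<'E'
from plant import robot
import cv2
for n in("side","top"):
    cv2.imwrite(f"pics/{n}0.png",cv2.cvtColor(robot.capture(n),cv2.COLOR_RGB2BGR)); print(robot.calibration(n))
print(robot.finger_overhang,robot.sense())
E
```

```text
pics
{'fovy': 51.2486869752543, 'cx': 262.31966935931985, 'cy': 188.92810386010984, 'R': array([[ 0.98439774, -0.1750541 , -0.01780904],
       [-0.11888195, -0.5870537 , -0.80077152],
       [ 0.12972347,  0.79039485, -0.59870511]]), 't': array([-0.60912555,  0.14347882,  1.10294965])}
{'fovy': 43.906950090255606, 'cx': 254.33214596152624, 'cy': 193.7289277863686, 'R': array([[ 0.02152876, -0.99975216,  0.00566833],
       [-0.99629717, -0.0219257 , -0.08313374],
       [ 0.08323742, -0.00385757, -0.99652228]]), 't': array([-0.04775866,  0.60799008,  1.47885674])}
0.014 {'time_s': 0.1, 'q': array([ 1.1815089 ,  0.41787132, -0.01033636,  1.61408428,  0.00470149,
        1.11074642, -0.05300494]), 'joint_velocities': array([ 1.78149992e-03, -2.41757343e-03,  1.31036545e-03, -8.53305013e-04,
       -5.72558605e-06, -1.25738193e-03,  1.81299646e-03]), 'joint_torque': array([-3.40158394e-04, -8.52589989e+01,  6.39692266e-01, -4.26696324e+01,
       -4.87417169e-02,  1.64361141e-02,  1.48150261e-04]), 'tcp_pos': array([ 0.21291014, -0.58727301,  0.21892699]), 'ee_rot': array([-3.14050983e+00,  7.32778732e-05,  3.47821550e-01]), 'force': array([ 0.21428419, -0.35501481,  1.14242464]), 'moment': array([-0.02535465,  0.00630808, -0.00181545]), 'finger_force': 0.0, 'width': 0.9987226233942379}
```

View pics/side0.png

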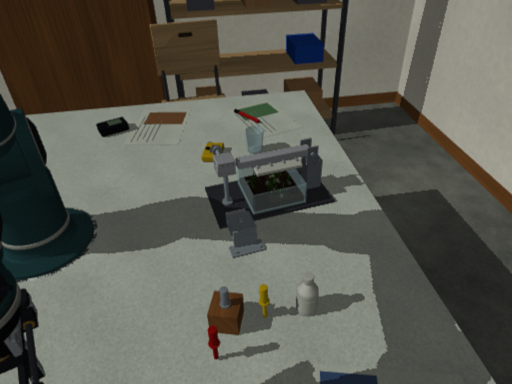

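View pics/top0.png

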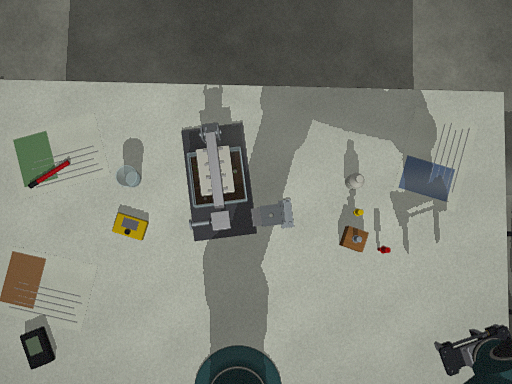

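Candidates for the pin: the grey one in the brown block, top (357,240) / side (224,298); the yellow one, top (359,212) / side (264,297); and the red one, top (384,249) / side (214,342). Only the grey one is bare steel and standing in a block, so I'll confirm it in a crop.

```bash
cat > h.py <<'E'
import numpy as np, cv2
from plant import robot
C={n:robot.calibration(n) for n in("side","top")}
def ray(n,u,v):
    c=C[n];f=192/np.tan(np.radians(c['fovy'])/2)
    d=c['R'].T@np.array([(u-c['cx'])/f,(v-c['cy'])/f,1]);return -c['R'].T@c['t'],d/np.linalg.norm(d)
def plane(n,u,v,z):
    o,d=ray(n,u,v);return o+d*(z-o[2])/d[2]
def tri(a,b):
    A=np.zeros((3,3));B=np.zeros(3)
    for n,p in(("side",a),("top",b)):
        o,d=ray(n,*p);P=np.eye(3)-np.outer(d,d);A+=P;B+=P@o
    return np.linalg.solve(A,B)
def proj(n,X):
    c=C[n];f=192/np.tan(np.radians(c['fovy'])/2);p=c['R']@np.array(X)+c['t'];return p[0]/p[2]*f+c['cx'],p[1]/p[2]*f+c['cy']
def crop(im,u,v,w,h,s):
    return cv2.resize(im[v:v+h,u:u+w],None,fx=s,fy=s,interpolation=cv2.INTER_CUBIC)
E
python3 - <<'E'
from h import *
s=cv2.imread("pics/side0.png");t=cv2.imread("pics/top0.png")
cv2.imwrite("pics/c1.png",np.vstack([np.hstack([crop(t,325,200,80,60,5),crop(s,190,275,80,60,5)]),np.hstack([crop(t,178,163,125,75,3.2)[:240],crop(s,200,140,125,75,3.2)[:240]])]))
E
```

```text
(no output)
```

View pics/c1.png

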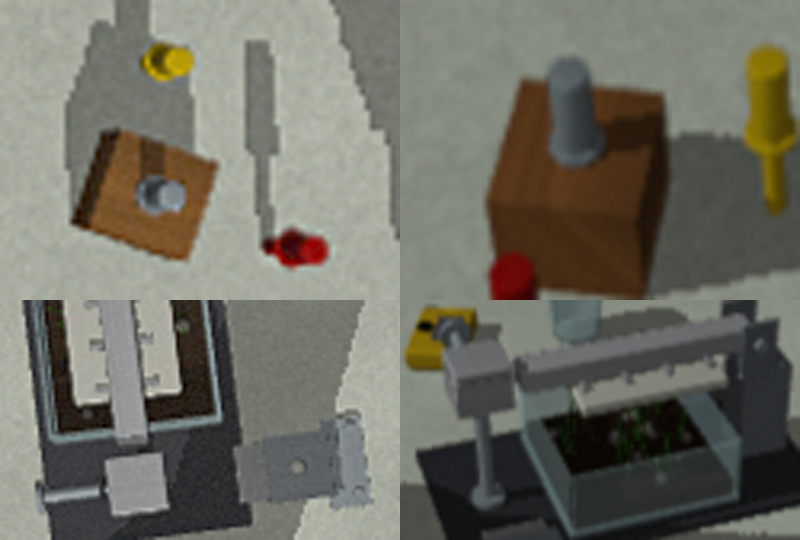

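The crop confirms the bare steel pin in the block, with its grip top at about (359,239) in the top view. The bracket hole is at about (271,215) top, the coupler at about (220,221) and the latch end disc at about (190,224).

```bash
python3 - <<'E'
from h import *
s=cv2.imread("pics/side0.png");t=cv2.imread("pics/top0.png")
g=cv2.cvtColor(t,cv2.COLOR_BGR2GRAY).astype(float)
print(g[210:221,264:279].astype(int))
# hole centroid by darkness
w=g[211:220,266:277];w=np.clip(np.median(w)-12-w,0,None);v,u=np.mgrid[211:220,266:277]
hole=((w*u).sum()/w.sum(),(w*v).sum()/w.sum());H=plane("top",*hole,.06);print("hole",hole,H)
print("pin top (top view)",plane("top",325+172/5-.4,200+194/5-.4,.108))
print("pin top (side)",plane("side",190+168/5-.4,275+68/5-.4,.108), "tri",tri((190+168/5-.4,275+68/5-.4),(325+172/5-.4,200+194/5-.4)))
# block top face corners (z=.06)
for p in((118,128),(216,162),(188,260),(92,228)):print("blk",plane("top",325+p[0]/5-.4,200+p[1]/5-.4,.06))
cp=(178+136/3.2-.4,163+184/3.2-.4);K=plane("top",*cp,.168);print("coupler",cp,K)
print("disc",plane("top",178+40/3.2-.4,163+196/3.2-.4,.14))
d=H-K;print("yaw from hole-coupler",np.degrees(np.arctan2(d[1],d[0]))+90,np.hypot(*d[:2]))
m=((g<70)).astype(np.uint8);m[:115]=0;m[245:]=0;m[:,:175]=0;m[:,258:]=0
m=cv2.morphologyEx(m,cv2.MORPH_OPEN,np.ones((3,3)))
c=max(cv2.findContours(m,0,1)[0],key=cv2.contourArea);r=cv2.minAreaRect(c)
b=[plane("top",*p,.01) for p in cv2.boxPoints(r)];print(r,np.round(b,4),np.mean(b,0))
E
```

```text
[[ 96  95  92  97  97  96  95  97 100  96  92  95  96  95  97]
 [ 95  99  94  96  97  94  98  95  96  96  97  92  94  96  95]
 [ 96  95  96  96  97  95  84  82  95  95 101  99  93  94  94]
 [ 97  98  99  96  91  93 102 101  73  87  97  94  97  98  97]
 [ 93  93  96  91  90 113 123 122 109  69  98  94  97  95  95]
 [100  97  98  98 102 121 135 129 116  79  93 100  95  95  96]
 [ 93  97  98  95  99 104 131 124 109  85  95  94  95  92  92]
 [ 97  93  92  96  84  98  96  98  86  90  94  98  96  96  94]
 [ 94  92  92  96  98  97  92  98  99  96  96  97  95  99  92]
 [ 97 100 101  98  96  98  99  97  94  97  96  97  96  95  98]
 [ 96  96  98  96  99  98  95  99  99  94  93  93  95  92  93]]
hole (np.float64(272.54545454545456), np.float64(213.6969696969697)) [ 0.54562631 -0.09170519  0.06      ]
pin top (top view) [ 0.47595114 -0.34729772  0.108     ]
pin top (side) [ 0.47693355 -0.34803764  0.108     ] tri [ 0.47644223 -0.34745744  0.10731017]
blk [ 0.51535627 -0.32475224  0.06      ]
blk [ 0.49582965 -0.38506412  0.06      ]
blk [ 0.43569838 -0.3680201   0.06      ]
blk [ 0.45390846 -0.30913431  0.06      ]
coupler (220.1, 220.1) [0.51960737 0.06173521 0.168     ]
disc [0.50760753 0.15022758 0.14      ]
yaw from hole-coupler 9.624116030485254 0.1556307877013367
((220.89932250976562, 200.89419555664062), (72.09104919433594, 61.984283447265625), 83.2901611328125) [[ 0.6857  0.1862  0.01  ]
 [ 0.7135 -0.0103  0.01  ]
 [ 0.4852 -0.0422  0.01  ]
 [ 0.4582  0.152   0.01  ]] [0.58565602 0.07141078 0.01      ]
```

Estimates:
- Pin at (0.476, -0.347).
- Hole at about (0.543, -0.087).
- Stand yaw about 8°.

Moving above the pin.

```bash
python3 -m crank '{"offset":[[60,-25,0],[110,-45,0],[165,-68,0],[220,-90,0],[265,-110,0]],"twist":[0,0,0,0,0],"claw":[0,0,0,0,0]}'; python3 -m crank '{"offset":[[50,-20,0],[65,-26,0],[65,-26,40],[65,-26,70],[65,-26,70]],"twist":[0,0,0,0,0],"claw":[0,0,0,0,0]}'
python3 - <<'E'
from h import *
s=robot.capture("side");t=robot.capture("top")
print(robot.sense()['tcp_pos'],robot.sense()['ee_rot'])
cv2.imwrite("pics/c2.png",cv2.cvtColor(np.hstack([crop(t,320,195,80,80,5),crop(s,185,245,80,80,5)]),cv2.COLOR_RGB2BGR))
E
```

```text
time_s: 0.72
tcp_pos: [0.4261, -0.3919, 0.2193]
ee_rot: [-3.141, -0.0, 0.349]
force: [-0.1, -1.3, -0.1]
width: 0.516
finger_force: 0.0
time_s: 1.35
tcp_pos: [0.4754, -0.3471, 0.1476]
ee_rot: [-3.138, 0.003, 0.347]
force: [-0.6, 0.4, 0.0]
width: 0.503
finger_force: 0.0
[ 0.47689598 -0.34782744  0.1502943 ] [ 3.14123235e+00 -1.17396325e-04  3.47189644e-01]
```

View pics/c2.png

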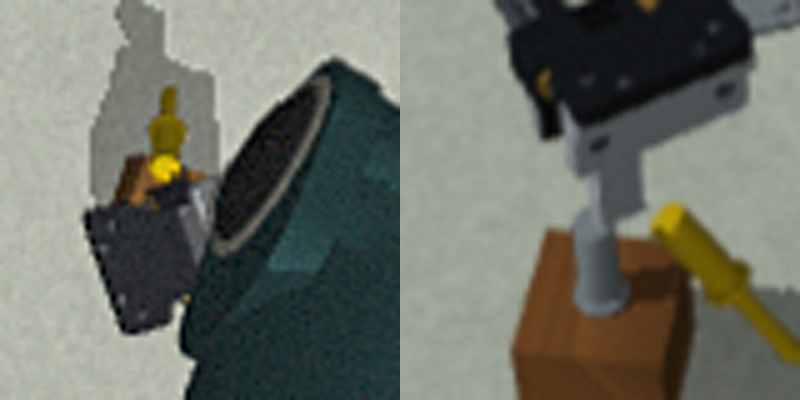

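The fingers are over the pin (side crop about (605,230)). The yellow decoy is toppling toward the block, so I'll let it settle before descending.

```bash
python3 -m crank '{"offset":[[0,0,0],[0,0,0],[0,0,0],[0,0,0],[0,0,0]],"twist":[0,0,0,0,0],"claw":[0,0,0,0,0]}'
python3 - <<'E'
from h import *
s=robot.capture("side");t=robot.capture("top")
cv2.imwrite("pics/c3.png",cv2.cvtColor(np.hstack([crop(t,320,185,80,110,5),crop(s,185,245,80,110,5)]),cv2.COLOR_RGB2BGR))
E
```

```text
time_s: 2.08
tcp_pos: [0.4769, -0.3472, 0.1494]
ee_rot: [-3.141, 0.0, 0.348]
force: [0.3, -0.3, -0.3]
width: 0.497
finger_force: 0.0
```

View pics/c3.png

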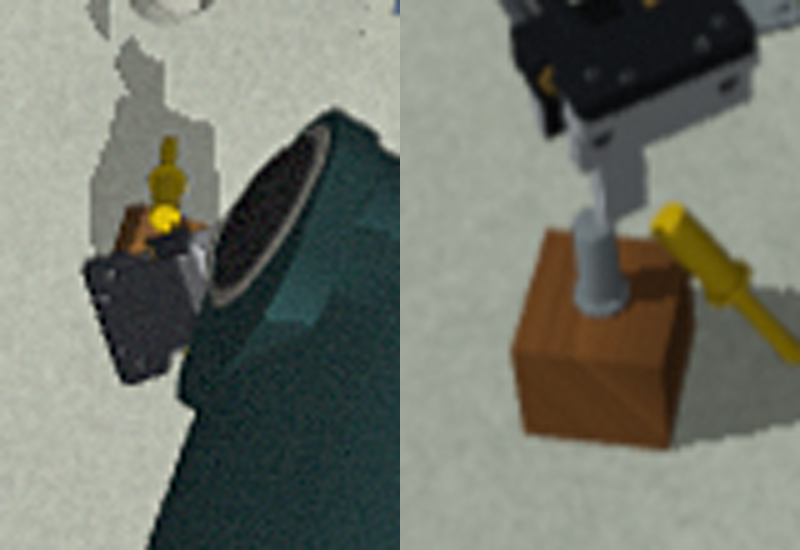

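```bash
python3 - <<'E'
from h import *
print(tri((185+272/5-.4,245+215/5-.4),(320+166/5-.4,185+216/5-.4)))
p=tri((185+590/5-80-.4,245+218/5-.4),(0,0)) if 0 else None
print(plane("side",185+194/5-.4,245+218/5-.4,.108), robot.sense()['tcp_pos'])
E
```

```text
[ 0.5088436  -0.33369467  0.0850249 ]
[ 0.47733931 -0.34811591  0.108     ] [ 0.47689861 -0.34720814  0.14940279]
```

The yellow decoy now leans on the block with its head 35 mm off along tool x, which is clear of the fingers. Descend, grip and lift 80 mm.

```bash
python3 -m crank '{"offset":[[0,0,30],[0,0,50],[0,0,64],[0,0,64],[0,0,64]],"twist":[0,0,0,0,0],"claw":[0,0,0,0,-1]}'; python3 -m crank '{"offset":[[0,0,0],[0,0,0],[0,0,0],[0,0,0],[0,0,-10]],"twist":[0,0,0,0,0],"claw":[-1,-1,-1,-1,-1]}'; python3 -m crank '{"offset":[[0,0,-20],[0,0,-40],[0,0,-60],[0,0,-80],[0,0,-80]],"twist":[0,0,0,0,0],"claw":[-1,-1,-1,-1,-1]}'
```

```text
time_s: 2.8
tcp_pos: [0.4773, -0.3475, 0.0862]
ee_rot: [3.141, -0.0, 0.348]
force: [-0.2, -0.0, -0.3]
width: 0.428
finger_force: 0.0
time_s: 3.42
tcp_pos: [0.4767, -0.3477, 0.0951]
ee_rot: [3.141, 0.0, 0.347]
force: [2.0, -5.0, -3.9]
width: 0.188
finger_force: 30.0
time_s: 4.05
tcp_pos: [0.4772, -0.3473, 0.1764]
ee_rot: [3.141, -0.001, 0.348]
force: [0.5, 0.1, -1.0]
width: 0.184
finger_force: 30.0
```

The pin is held. Carrying it above the bracket hole, then checking from the side.

```bash
python3 -m crank '{"offset":[[30,-45,0],[60,-90,0],[90,-133,0],[120,-178,0],[140,-208,0]],"twist":[0,0,0,0,0],"claw":[-1,-1,-1,-1,-1]}'; python3 -m crank '{"offset":[[10,-14,0],[10,-14,0],[10,-14,0],[10,-14,0]],"twist":[0,0,0,0],"claw":[-1,-1,-1,-1]}'
python3 - <<'E'
from h import *
s0=cv2.imread("pics/side0.png")
s=cv2.cvtColor(robot.capture("side"),cv2.COLOR_RGB2BGR)
print(robot.sense()['tcp_pos'],plane("top",271.0,214.5,.06),proj("side",plane("top",271.0,214.5,.06)))
cv2.imwrite("pics/c4.png",np.hstack([crop(s0,220,200,50,70,8),crop(s,220,180,50,70,8)]))
E
```

```text
time_s: 4.68
tcp_pos: [0.5374, -0.1011, 0.1745]
ee_rot: [-3.14, 0.001, 0.35]
force: [-0.3, -0.7, -0.3]
width: 0.189
finger_force: 30.0
time_s: 5.18
tcp_pos: [0.542, -0.0888, 0.1753]
ee_rot: [3.141, 0.0, 0.346]
force: [-0.3, -0.2, -0.8]
width: 0.187
finger_force: 30.0
[ 0.54201073 -0.08856921  0.17536803] [ 0.54305419 -0.0869986   0.06      ] (np.float64(239.702385338406), np.float64(219.62196283972114))
```

View pics/c4.png

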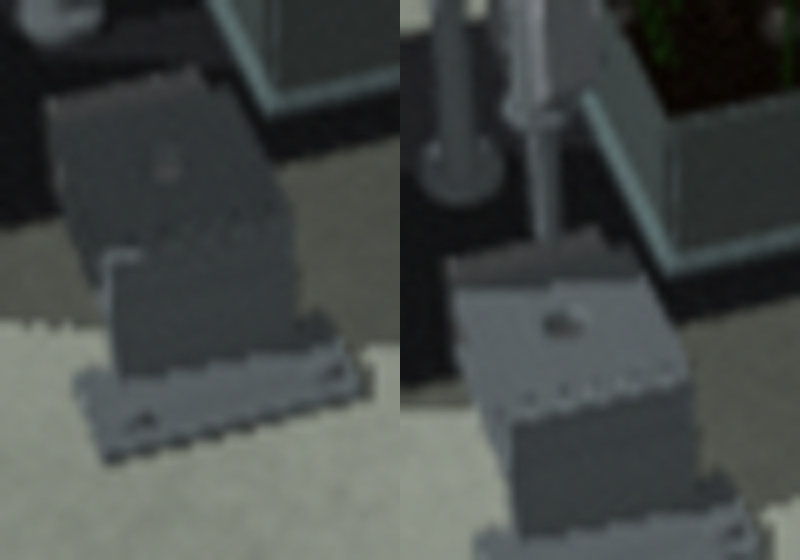

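The pin shank hangs upright (crop x about 545), and the hole is clear at side (239.9,219.9), agreeing with the top estimate to 0.3 px. Next I'll get the pin-axis offset from the shank edges.

```bash
python3 - <<'E'
from h import *
H=tri((239.9,219.9),(271.0,214.5));print("hole",H)
tcp=robot.sense()['tcp_pos']
im=np.mean([robot.capture("side").astype(float).mean(2) for _ in range(4)],0)
for z in(.14,.13,.12,.11):
    u,v=proj("side",[tcp[0],tcp[1],z]);r=int(round(v));print(z,round(u,2),r,im[r,230:246].astype(int))
E
```

```text
hole [ 0.5433108  -0.0870502   0.05897987]
0.14 237.75 196 [ 36  33  33  36  47  65  82  65  59  52  37  32  32  41  72 100]
0.13 237.97 199 [54 53 42 22 24 41 76 77 62 47 22 18 18 18 23 52]
0.12 238.18 202 [55 53 41 21 18 28 61 78 63 50 24 18 18 19 17 18]
0.11 238.39 206 [18 18 18 18 18 22 48 82 66 52 29 18 18 18 18 18]
```

Relative to the TCP axis the pin sits about 1.7 mm toward -x, so the correction is about +3 mm tool x. Then lower in stages watching the force.

```bash
python3 -m crank '{"offset":[[3,0,0],[3,0,15],[3,0,28],[3,0,36],[3,0,42]],"twist":[0,0,0,0,0],"claw":[-1,-1,-1,-1,-1]}';python3 -m crank '{"offset":[[0,0,5],[0,0,10],[0,0,15],[0,0,15]],"twist":[0,0,0,0],"claw":[-1,-1,-1,-1]}'
```

```text
time_s: 6.05
tcp_pos: [0.545, -0.0865, 0.1327]
ee_rot: [-3.141, 0.0, 0.348]
force: [-0.1, -1.0, -0.6]
width: 0.183
finger_force: 30.0
time_s: 6.55
tcp_pos: [0.5449, -0.0865, 0.1181]
ee_rot: [-3.142, 0.0, 0.348]
force: [0.4, -1.2, -3.1]
width: 0.184
finger_force: 30.0
```

The tip is inside the hole at about 37 mm height. Continue down to the collar.

```bash
python3 -m crank '{"offset":[[0,0,8],[0,0,16],[0,0,23],[0,0,29],[0,0,29]],"twist":[0,0,0,0,0],"claw":[-1,-1,-1,-1,-1]}';python3 -m crank '{"offset":[[0,0,2],[0,0,4],[0,0,4]],"twist":[0,0,0],"claw":[-1,-1,-1]}'
```

```text
time_s: 7.18
tcp_pos: [0.5448, -0.0866, 0.0887]
ee_rot: [-3.141, 0.001, 0.348]
force: [0.8, -4.6, -4.4]
width: 0.19
finger_force: 30.0
time_s: 7.55
tcp_pos: [0.5453, -0.0866, 0.0858]
ee_rot: [3.141, -0.0, 0.348]
force: [-1.7, -5.0, 9.1]
width: 0.18
finger_force: 30.0
```

Contact force has come up to 9 N, so the collar is on the plate. Release, retreat and check.

```bash
python3 -m crank '{"offset":[[0,0,0],[0,0,0],[0,0,0],[0,0,0],[0,0,0]],"twist":[0,0,0,0,0],"claw":[0,0,0,0,0]}';python3 -m crank '{"offset":[[0,0,-30],[0,0,-60],[0,0,-90],[0,0,-130],[0,0,-150]],"twist":[0,0,0,0,0],"claw":[0,0,0,0,0]}'
python3 - <<'E'
from h import *
s=cv2.cvtColor(robot.capture("side"),cv2.COLOR_RGB2BGR)
H=[.5433,-.087]
print([proj("side",[*H,z]) for z in(.06,.064,.108)])
cv2.imwrite("pics/c5.png",np.hstack([crop(s,210,180,60,80,6),crop(s,170,120,80,100,4.8)]))
E
```

```text
time_s: 8.18
tcp_pos: [0.5451, -0.0863, 0.0854]
ee_rot: [-3.141, 0.0, 0.348]
force: [-0.3, 0.2, 0.3]
width: 0.502
finger_force: 0.0
time_s: 8.8
tcp_pos: [0.5456, -0.0864, 0.2375]
ee_rot: [3.141, -0.002, 0.348]
force: [-0.9, 0.4, -0.6]
width: 0.5
finger_force: 0.0
[(np.float64(239.7937586184732), np.float64(219.61044083420362)), (np.float64(239.71642803563054), np.float64(218.47693410122253)), (np.float64(238.84228646501208), np.float64(205.66382291737898))]
```

View pics/c5.png

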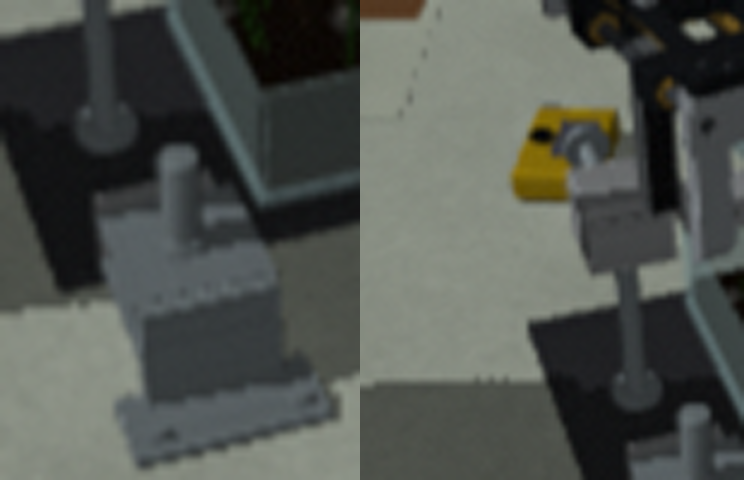

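The pin stands home, with its grip top at side (239.6,205) against an expected (238.8,205.7). The latch rod and disc are visible at side (216,148). Moving above the rod and turning so that the fingers close across it.

```bash
python3 -m crank '{"offset":[[8,-42,0],[16,-84,0],[24,-127,0],[33,-170,0],[41,-212,0]],"twist":[-0.18,-0.36,-0.54,-0.72,-0.9],"claw":[0,0,0,0,0]}';python3 -m crank '{"offset":[[0,0,0],[0,0,0],[0,0,0],[0,0,0],[0,0,0]],"twist":[-0.18,-0.36,-0.465,-0.465,-0.465],"claw":[0,0,0,0,0]}'
python3 - <<'E'
from h import *
s=cv2.cvtColor(robot.capture("side"),cv2.COLOR_RGB2BGR);t=cv2.cvtColor(robot.capture("top"),cv2.COLOR_RGB2BGR)
S=robot.sense();print(S['q'],S['tcp_pos'],S['ee_rot'])
print("disc",tri((216.5-.4,148-.4),(190.1,223.85)),proj("side",[.5128,.121,.14]))
cv2.imwrite("pics/c6.png",np.hstack([crop(s,180,100,80,100,5),crop(t,170,170,80,100,5)]))
E
```

```text
time_s: 9.48
tcp_pos: [0.5109, 0.1282, 0.2351]
ee_rot: [-3.141, -0.0, 1.254]
force: [0.1, -0.0, 0.4]
width: 0.501
finger_force: 0.0
time_s: 10.1
tcp_pos: [0.5113, 0.1268, 0.2352]
ee_rot: [-3.141, -0.0, 1.71]
force: [-1.3, -0.4, -0.6]
width: 0.498
finger_force: 0.0
[ 0.20361769  0.27404231 -0.59666718  1.82308217  0.17170395  1.0962236
 -0.31428167] [0.51132092 0.12689879 0.2353379 ] [-3.14143192e+00 -4.67170492e-05  1.71111399e+00]
disc [0.50749205 0.14907281 0.14892824] (np.float64(218.9445190807544), np.float64(154.82967312388848))
```

View pics/c6.png

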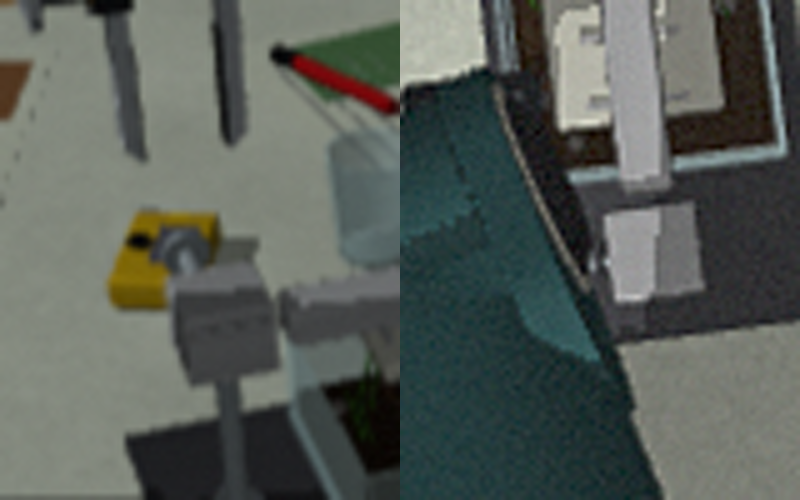

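The fingers straddle the rod's line, with the pads' position 66 mm from the coupler centre, between plate and disc. Descend and grip.

```bash
python3 -m crank '{"offset":[[0,0,30],[0,0,60],[0,0,80],[0,0,92],[0,0,100]],"twist":[0,0,0,0,0],"claw":[0,0,0,0,0]}';python3 -m crank '{"offset":[[0,0,0],[0,0,0],[0,0,0],[0,0,0]],"twist":[0,0,0,0],"claw":[-1,-1,-1,-1]}'
```

```text
time_s: 10.82
tcp_pos: [0.5114, 0.127, 0.1352]
ee_rot: [-3.142, -0.0, 1.712]
force: [0.3, -0.2, 0.2]
width: 0.501
finger_force: 0.0
time_s: 11.32
tcp_pos: [0.5105, 0.1268, 0.1354]
ee_rot: [-3.14, 0.0, 1.713]
force: [-11.3, -1.8, 9.5]
width: 0.119
finger_force: 30.1
```

The rod is gripped, about 11 mm wide. Pulling the latch +y along tool x.

```bash
python3 -m crank '{"offset":[[3,-1,0],[7,-1,0],[10,-1,0],[13,-1,0],[13,-1,0]],"twist":[0,0,0,0,0],"claw":[-1,-1,-1,-1,-1]}'
```

```text
time_s: 11.95
tcp_pos: [0.5086, 0.1382, 0.1356]
ee_rot: [-3.141, 0.002, 1.712]
force: [-1.1, -9.1, 5.4]
width: 0.119
finger_force: 30.0
```

The 9 N spring force means the latch is out about 11 mm and clear. Lift along the arc (260 mm radius).

```bash
python3 -m crank '{"offset":[[1,0,0],[1,0,-5],[1,0,-10],[1,0.5,-16],[1,1,-22]],"twist":[0,0,0,0,0],"claw":[-1,-1,-1,-1,-1]}';python3 -m crank '{"offset":[[0,1,-7],[0,1.5,-14],[0,2.5,-21],[0,4,-28],[0,5,-34]],"twist":[0,0,0,0,0],"claw":[-1,-1,-1,-1,-1]}'
```

```text
time_s: 12.58
tcp_pos: [0.5092, 0.1389, 0.1572]
ee_rot: [-3.14, 0.002, 1.711]
force: [0.9, -9.4, -3.6]
width: 0.12
finger_force: 30.0
time_s: 13.2
tcp_pos: [0.514, 0.1396, 0.1912]
ee_rot: [-3.14, 0.002, 1.711]
force: [0.3, -9.4, -4.0]
width: 0.12
finger_force: 30.0
```

```bash
python3 -m crank '{"offset":[[0,1.5,-7],[0,3.5,-14],[0,5.5,-21],[0,8,-28],[0,10.5,-34]],"twist":[0,0,0,0,0],"claw":[-1,-1,-1,-1,-1]}';python3 -m crank '{"offset":[[0,0,0],[0,0,0],[0,0,0],[0,0,0],[0,0,0]],"twist":[0,0,0,0,0],"claw":[-1,-1,-1,-1,-1]}'
python3 - <<'E'
from h import *
s=cv2.cvtColor(robot.capture("side"),cv2.COLOR_RGB2BGR)
cv2.imwrite("pics/c7.png",crop(s,170,90,180,180,3.3))
E
```

```text
time_s: 13.82
tcp_pos: [0.5236, 0.1409, 0.2249]
ee_rot: [-3.138, 0.003, 1.711]
force: [-7.5, -11.1, -0.3]
width: 0.118
finger_force: 30.0
time_s: 14.45
tcp_pos: [0.5235, 0.1409, 0.2247]
ee_rot: [-3.138, 0.003, 1.712]
force: [-7.3, -11.5, -0.3]
width: 0.12
finger_force: 30.0
```

View pics/c7.png

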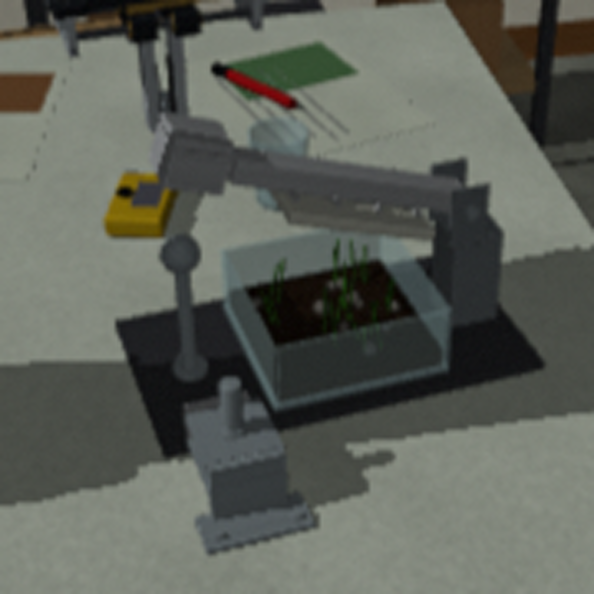

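The picture shows the boom raised about 89 mm with the rod in the fingers (crop (165,130)), the ball bare at (180,253), the pin home at (230,405), and the meter and beaker in place; the bottle is outside the crop. Handing in.

```bash
python3 -c "
from plant import robot
print(robot.sign_off())"
```

```text
the job is handed in; nothing more can be done
None
```

The job is handed in, with no verdict shown: the pin is home in the bracket and released, the latch was pulled clear, and the gripper is holding the boom's free end about 89 mm up; the yellow look-alike pin toppled early on and was left leaning on the wooden block.

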